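# Carry an enamelled disc on a firing fork to the firing stand

### The arm

A 7-joint arm with a two-finger parallel gripper is mounted at the origin on the work surface. World frame = base frame: x ahead of the robot, y to its left, z up, the work surface at z = 0. Lengths are in m, angles in rad, forces in N, time in s.
With the tool pointing down it reaches from about 0.35 to 0.9 m from the base axis. Payload 19.9 kg.
Tool frame: the origin (TCP) lies midway between the tips of the shut fingers; the grasp point (between the pads) lies 19 mm behind it; x points along the fingers, z is the direction in which the jaws open and shut, and the axes are right-handed (so a half turn about x gives the same grasp; the last joint's range is limited). The gripper opens to 85 mm and grips with 20 to 120 N. Pads are 22 mm wide; open, the fingers measure 114 mm over their backs; the gripper's body (76 mm by 85 mm) begins 54 mm behind the grasp point. The pads swing forward as they close: fully open they stand 13 mm farther back than shut.
Start: joints at [-1.187, 0.417, -0.01, 1.614, 0.005, 1.111, -0.053], TCP at [0.258, 0.569, 0.231] pointing down, gripper open.
Joint ranges: [-2.81, 2.81], [-0.39, 2.02], [-1.27, 1.25], [0.06, 2.57], [-1.19, 4.33], [0.19, 2], [-2.82, 2.82]. Speed limits (rad/s): [1.89, 1.89, 2.39, 2.39, 3.01, 3.01, 3.01].

### API

Orientations are given as [roll, pitch, yaw] about the fixed x, y, z axes, in that order (R = Rz(yaw) Ry(pitch) Rx(roll)).
In Python, from plant import manip, cams, nets gives the robot as it stands. The module is installed in compiled form; this text tells all that it offers.
- The arm moves only by the tool drive_tool, never from a script. Its argument "targets" is a list of rows, each an object of numbers: "jaw": the finger opening in mm, from 0 to 85.4; "x", "y", "z": the shift along the tool's x, y, z in units of 30 mm (1.0 is 30 mm); "spin": the turn about the tool's x in units of 5 degrees (1.0 is 5 degrees). A call has 1 to 5 rows; each row is the pose to reach, as a shift and turn from the pose commanded when the call began, along the tool's axes at that moment; what a row does not reach only later rows make up. A row lasts 1/8 s, in which the tool goes at most 62.5 mm and 10.7 degrees, less where a joint would pass 70% of its speed; a pose out of reach is approached as far as the arm can. A call with a gripper value outside its range is refused whole. The fingers move at their own pace and stop on an object; the grip force is fixed at half the most. Time passes only in rows, so rows that repeat a pose let the fingers close. It gives the time, the measured TCP pose, the force and the opening at its end, in the units of the state.
- manip.get_state(): the state, without advancing time (a new reading comes with each control period).
- cams.capture(name): name is "scene" or "top"; returns the picture (420x560x3 uint8, red, green, blue); there is no depth.
- cams.get_calibration(name): a dict with "fx", "fy", "cx", "cy" (pixels), "extrinsics" (4x4, takes a point from camera to world coordinates). Camera axes: x right, y down, z forward; pixel columns grow to the right and rows downward; lengths in m; the calibration is good to about 2 mm. A picture is of the moment at which its call begins. get_calibration takes no time and is no camera call.
- manip.job_done(): hands the job in, once; it reports no verdict.
Trained networks look in the newest picture that a camera, given by its name, has taken for a name from the list of things; names that differ only in an ending like _2 or _b are one class to them, and where a whole thing is asked for, a point or a joint stands for the part that bears it (a point fixed in the world has none). Each returns a list of dicts, best first, with "p" (0 to 1); they miss things now and then, are a little off and sometimes report something else, mostly with a low value. They report only what shows in the picture. A call takes as long as a camera call. They do not tell look-alikes from the thing itself.
- nets.regions_of(name, camera): "region" (420x560 bool, what is visible of it) and "uv" ([column, row] in pixels, amid what is visible of it).
The state is a dict: "t": time; "joints": joint angles; "joint_velocities": joint speeds; "effort": joint torques, N m; "eef_pos": TCP position; "tool_rot": TCP orientation; "ft_force": force on the tool from outside, world axes, zero at the start; "torque": the same for the moment, N m; "gripper_width": opening from 0.0 (shut) to 1.0 (fully open).
Only numpy, scipy, OpenCV 4.12 (cv2) and the standard library are available. Lean on these libraries where they do the work, as an engineer would, in place of code of your own. Each camera call takes 0.05 s, during which the arm holds its last target.

### The job

Take the firing fork by its handle, lift the freshly enamelled blue disc off the wooden drying stand with the fork's flat tines, carry it level to the steel firing stand and set it down centred on the post; nothing but the fork may lift it, and the gripper must not touch it. Then lay the fork back across both bars of its rest as it lay, let go, and leave the other things on the bench where they are.

Things in the scene. Friction and masses are not known exactly. Their poses are not given: they have to be found in the camera images.
- disc: loose enamelled silver disc, 68 mm across and 3 mm thick, about 50 g, blue top with a white centre dot; it lies flat and roughly centred on the drying stand's post. Origin: centre of its underside; z is its upper face's normal
- drying_stand: fixed pale wooden stand: round base 90 mm across and 12 mm high, with an upright round post 26 mm across whose flat top is 85 mm above the bench. Origin: centre of the base's underside. The disc starts on it. It may be on the left or the right
- firing_stand: fixed dark steel stand: square base 90 by 90 mm, 12 mm high (brass buttons at the corners, up to 16 mm), with an upright round bright steel post 26 mm across whose flat top is 100 mm above the bench. Origin: centre of the base's underside. It stands on the side where the drying stand is not
- fork_grip (a point): grip point of the loose firing fork (165 g), at mid length, width and height of its handle; the fork balances 15 mm behind it. x points from handle to tines, z up. The handle is a wooden bar with a brass rear end, 16 mm wide (y), 20 mm high, from 85 mm behind to 80 mm ahead of this point; then a flat neck to the tines
- fork_seat (a point): point between the fork's two flat tines, level with their top, where a post's axis should be when the disc is well seated: 175 mm ahead of fork_grip and 2 mm higher. Tines 9 mm wide, 4 mm thick, 58 mm over the outsides; the 40 mm slot is open in front, from 38 mm behind this point (cross bar) to the tips 37 mm ahead. Same axes as fork_grip
- fork: the same firing fork as a whole; origin 10 mm below fork_grip, same axes
- fork_rest: fixed dark wooden rest: base 190 x 100 mm, 10 mm high; two bars along its y, 16 mm thick, 62 mm ahead of and behind its centre, flat tops 35 mm above the bench, end lips 10 mm higher and 64 mm apart. Origin: centre of underside. The handle lies across both bars, fork_grip 45 mm above the bench about over the centre, tines to the rest's +x; fingers fit between the bars
- dapping_block: bystander: 60 mm brass cube with round hollows; leave it alone. Origin: centre of underside
- punch: bystander: steel doming punch standing upright, 20 mm across, 96 mm high; leave it alone. Origin: centre of underside
- hammer: bystander: hammer lying on the bench; leave it alone
- jar: bystander: amber jar with black lid, 56 mm across, 70 mm high; leave it alone. Origin: centre of underside
There are look-alikes about, which are no part of the job. Several things have the shape of the disc; the one meant has the colours described above.

How it is judged:
By the outcome, as a careful person would: the job done as asked, in the order asked, and still so for the second after the job is handed in, with the robot touching nothing.
It also fails if it takes over 61 s, if anything falls off the work surface, if the arm or the gripper's body presses on something with over 40 N, if the wrist force passes 120 N, or if a joint passes its speed limit or range.

## Working session

There is one attempt and no reset: what is moved stays moved. The work goes in short steps, Python scripts to look and compute and a tool call to move; the robot and the scene stay as the last step left them, time stands still between calls to the robot, and variables do not carry over. Pictures are saved under pics/ and viewed, and the job is handed in when it is done.

Besides the shell and the picture viewer there is one more tool, called after "Call:" as name(argument=value, ...), one argument or row to a line, values as JSON. drive_tool: Moves the arm, as the interface text tells. Its arguments: {"type":"object","properties":{"targets":{"type":"array","items":{"type":"object","properties":{"jaw":{"type":"number"},"x":{"type":"number"},"y":{"type":"number"},"z":{"type":"number"},"spin":{"type":"number"}}}}},"required":["targets"]}

```bash
mkdir -p pics
python3 - <<'E'
from plant import manip,cams,nets
import cv2,numpy as np
np.set_printoptions(precision=4,suppress=True)
s=manip.get_state();print(s)
for c in("scene","top"):
    im=cams.capture(c);cv2.imwrite(f"pics/{c}0.png",im[:,:,::-1])
    k=cams.get_calibration(c);print(c,k)
E
```

```text
{'t': 0.0, 'joints': array([-1.1865,  0.4179, -0.0103,  1.6142,  0.0047,  1.1107, -0.053 ]), 'joint_velocities': array([ 0.0003,  0.0008,  0.0015, -0.0018,  0.002 ,  0.0005,  0.0012]), 'effort': array([ -0.0005, -86.4428,   0.678 , -43.4918,   0.0191,   0.0072,
        -0.    ]), 'eef_pos': array([0.258 , 0.5689, 0.2307]), 'tool_rot': array([-3.0839,  1.5696, -1.9389]), 'ft_force': array([-0.1224,  0.5932,  0.432 ]), 'torque': array([-0.0372, -0.0258, -0.0725]), 'gripper_width': 1.0036249063996947}
scene {'fx': 382.9104675554898, 'fy': 382.9104675554898, 'cx': 283.07178922303086, 'cy': 209.78336191799957, 'extrinsics': array([[ 0.5965,  0.5074, -0.6219,  1.2801],
       [ 0.8026, -0.3659,  0.4712, -0.5411],
       [ 0.0115, -0.7801, -0.6255,  0.791 ],
       [ 0.    ,  0.    ,  0.    ,  1.    ]])}
top {'fx': 418.51072699777285, 'fy': 418.51072699777285, 'cx': 277.30519071467, 'cy': 198.60589372106472, 'extrinsics': array([[ 0.0279, -0.9808,  0.1932,  0.3539],
       [-0.9996, -0.0273,  0.0056,  0.0063],
       [-0.0003, -0.1933, -0.9811,  1.3231],
       [ 0.    ,  0.    ,  0.    ,  1.    ]])}
```

View pics/scene0.png

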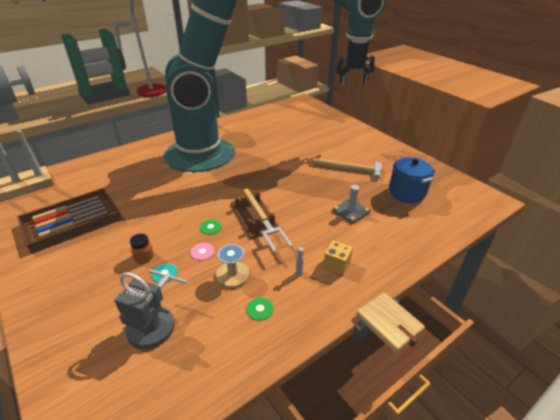

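View pics/top0.png

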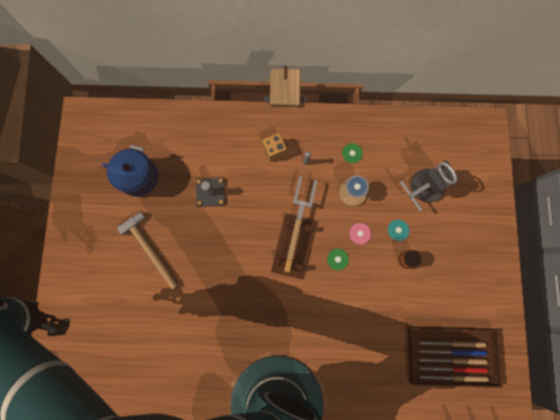

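```bash
cat > h.py <<'E'
import numpy as np,cv2
from plant import manip,cams,nets
np.set_printoptions(precision=4,suppress=True)
K={c:cams.get_calibration(c) for c in("scene","top")}
def ray(c,uv):
    k=K[c];d=np.array([(uv[0]-k['cx'])/k['fx'],(uv[1]-k['cy'])/k['fy'],1]);E=k['extrinsics']
    return E[:3,3],E[:3,:3]@d
def onz(c,uv,z):
    o,d=ray(c,uv);return (o+d*(z-o[2])/d[2])
def proj(c,p):
    k=K[c];E=k['extrinsics'];q=E[:3,:3].T@(np.asarray(p,float)-E[:3,3])
    return np.array([k['fx']*q[0]/q[2]+k['cx'],k['fy']*q[1]/q[2]+k['cy']])
E
cat > a.py <<'E'
from h import *
import pickle
R={}
for c in("scene","top"):
    im=cams.capture(c); R[c]=im
    for n in("disc","drying_stand","firing_stand","fork","fork_rest","fork_grip","fork_seat","punch","dapping_block","jar","hammer"):
        for r in nets.regions_of(n,c)[:7]:
            R.setdefault((n,c),[]).append(r)
            print(c,n,round(r['p'],2),np.round(r['uv'],1),r['region'].sum())
pickle.dump(R,open('r0.pkl','wb'))
for c,b in(("scene",(180,170,200,150)),("top",(180,110,220,180))):
    x,y,w,h=b;cv2.imwrite(f"pics/{c}_crop.png",cv2.resize(R[c][y:y+h,x:x+w,::-1],None,fx=3.6,fy=3.3 if c=='top' else 3.6,interpolation=cv2.INTER_CUBIC))
E
python3 a.py
```

```text
scene disc 0.98 [262.  303.3] 482
scene disc 0.85 [228.9 250. ] 408
scene disc 0.82 [210.5 226.8] 253
scene disc 0.75 [202.7 249.3] 308
scene disc 0.72 [166.3 270.6] 229
scene drying_stand 0.93 [228.9 274.3] 707
scene firing_stand 0.7 [354.  204.3] 657
scene fork 0.65 [262.5 216.7] 388
scene fork_rest 0.83 [251. 213.] 1009
scene fork_grip 0.89 [261.  216.1] 353
scene fork_seat 0.88 [263.3 220.6] 459
scene punch 0.77 [301.2 258.7] 198
scene dapping_block 0.79 [337.7 256.2] 683
scene dapping_block 0.48 [301.8 262.2] 178
scene jar 0.91 [139.1 245.8] 578
scene hammer 0.71 [346.6 166.1] 493
top disc 0.94 [337.  256.9] 364
top disc 0.88 [396.6 230.7] 399
top disc 0.61 [356.5 186. ] 348
top disc 0.59 [360.3 232.3] 344
top firing_stand 0.96 [206.2 188.6] 777
top fork 0.61 [296.8 219.4] 472
top fork_rest 0.95 [294.  247.4] 1612
top fork_grip 0.65 [295.8 229.1] 481
top fork_seat 0.61 [298.4 218. ] 523
top punch 0.44 [306.1 155.4] 79
top punch 0.18 [350.3 199.7] 250
top dapping_block 0.97 [270.  146.2] 454
top jar 0.53 [409.4 261.8] 348
top hammer 0.56 [147.2 247. ] 875
```

View pics/top_crop.png

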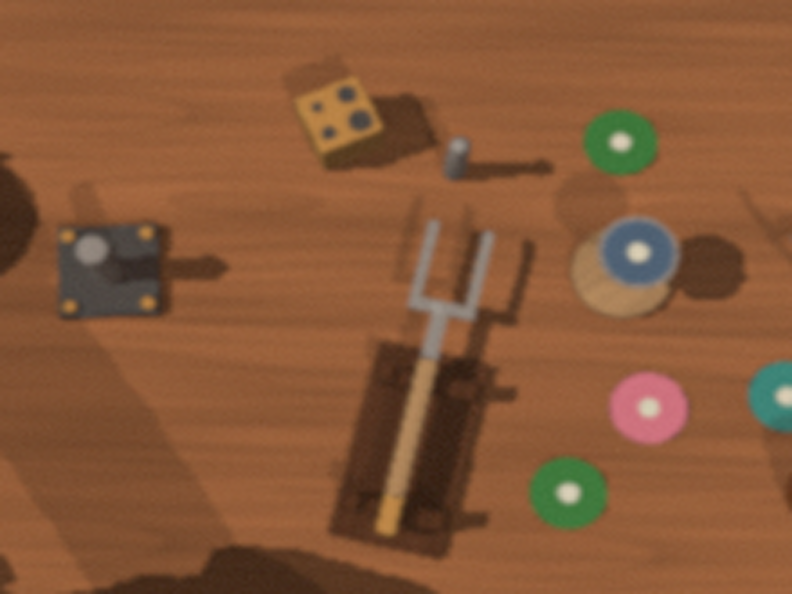

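View pics/scene_crop.png

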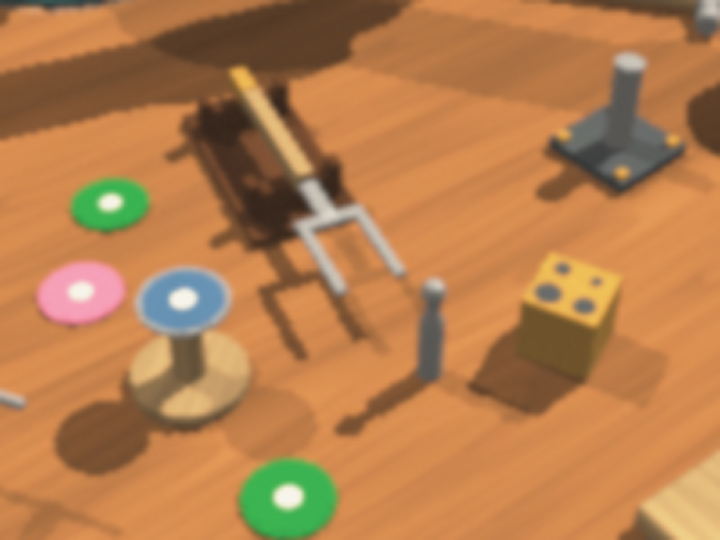

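```bash
cat > b.py <<'E'
from h import *
import pickle
R=pickle.load(open('r0.pkl','rb'))
T=lambda x,y:(180+x/3.6-.36,110+y/3.3-.35)
S=lambda x,y:(180+x/3.6-.36,170+y/3.6-.36)
# disc by colour
for c,w in(("scene",(205,235,255,270)),("top",(335,170,375,205))):
    im=cv2.cvtColor(R[c],cv2.COLOR_RGB2HSV);a,b,x1,y1=w
    m=cv2.inRange(im,(95,70,60),(125,255,255));mm=np.zeros_like(m);mm[b:y1,a:x1]=m[b:y1,a:x1]
    cs,_=cv2.findContours(mm,cv2.RETR_EXTERNAL,cv2.CHAIN_APPROX_NONE);k=max(cs,key=cv2.contourArea)
    e=cv2.fitEllipse(k);print(c,e,onz(c,e[0],.088))
    mc=cv2.moments(k);print(onz(c,(mc['m10']/mc['m00'],mc['m01']/mc['m00']),.088))
print("drying base",[onz('top',T(x,y),.012) for x,y in((572,270),(672,275),(622,317))])
print("firing post top",onz('top',T(92,249),.1),onz('scene',S(629,63),.1))
print("firing buttons top",[onz('top',T(x,y),.016) for x,y in((68,236),(147,232),(148,303),(69,306))], 'mean',np.mean([onz('top',T(x,y),.016) for x,y in((68,236),(147,232),(148,303),(69,306))],0))
print("firing buttons scene",[onz('scene',S(x,y),.016) for x,y in((563,134),(673,140),(622,172))])
for nm,f,pts in(("top",T,dict(tipL=(434,222),tipR=(488,234),rear=(388,535))),("scene",S,dict(tipL=(400,272),tipR=(341,291),rear=(240,72)))):
    P={k:onz(nm,f(*v),.055 if k=='rear' else .047) for k,v in pts.items()}
    t=(P['tipL']+P['tipR'])/2;d=t-P['rear'];L=np.hypot(*d[:2]);u=d[:2]/L
    print(nm,P,"len",L,"yaw",np.degrees(np.arctan2(*u[::-1])),"grip",t[:2]-.212*u,P['rear'][:2]+.085*u)
for n,z in(("punch",.048),("jar",.035),("dapping_block",.03)):
    for c in("scene","top"):print(n,c,onz(c,R[(n,c)][0]['uv'],z))
E
python3 b.py
```

```text
scene ((230.3475341796875, 253.00071716308594), (14.107850074768066, 21.31399154663086), 82.85454559326172) [ 0.6444 -0.2272  0.088 ]
[ 0.6444 -0.2272  0.088 ]
top ((356.86572265625, 185.98622131347656), (15.641962051391602, 16.41863441467285), 131.40907287597656) [ 0.6426 -0.2261  0.088 ]
[ 0.6427 -0.2261  0.088 ]
drying base [array([ 0.6408, -0.1815,  0.012 ]), array([ 0.6383, -0.2704,  0.012 ]), array([ 0.5956, -0.2257,  0.012 ])]
firing post top [0.6299 0.2306 0.1   ] [0.6327 0.2276 0.1   ]
firing buttons top [array([0.6612, 0.2682, 0.016 ]), array([0.6672, 0.198 , 0.016 ]), array([0.5969, 0.1933, 0.016 ]), array([0.592 , 0.2628, 0.016 ])] mean [0.6293 0.2306 0.016 ]
firing buttons scene [array([0.5988, 0.1924, 0.016 ]), array([0.6638, 0.2675, 0.016 ]), array([0.6692, 0.1977, 0.016 ])]
top {'tipL': array([ 0.6765, -0.0562,  0.047 ]), 'tipR': array([ 0.666 , -0.1034,  0.047 ]), 'rear': array([ 0.3818, -0.0228,  0.055 ])} len 0.294988064277736 yaw -11.154555308946831 grip [ 0.4633 -0.0388] [ 0.4652 -0.0392]
scene {'tipL': array([ 0.6796, -0.0575,  0.047 ]), 'tipR': array([ 0.6696, -0.1065,  0.047 ]), 'rear': array([ 0.393 , -0.0216,  0.055 ])} len 0.28799619089308326 yaw -12.096622018468043 grip [ 0.4673 -0.0376] [ 0.4761 -0.0394]
punch scene [ 0.7379 -0.067   0.048 ]
punch top [ 0.747  -0.0737  0.048 ]
jar scene [ 0.4218 -0.396   0.035 ]
jar top [ 0.4226 -0.3939  0.035 ]
dapping_block scene [0.7767 0.0322 0.03  ]
dapping_block top [0.7802 0.0422 0.03  ]
```

```bash
cat >> h.py <<'E'
from scipy.spatial.transform import Rotation as Ro
def Rt(s=None):
    s=s or manip.get_state();return Ro.from_euler('xyz',s['tool_rot']).as_matrix()
def heading(R): # fork heading (deg) = dir of perpendicular to jaw axis, world
    z=R[:,2];h=np.array([z[1],-z[0]])   # rotate z by -90 => fork x if z is fork +y
    return np.degrees(np.arctan2(h[1],h[0]))
def plan(p,yaw=None,s=None):
    s=s or manip.get_state();R=Rt(s);d=R.T@(np.asarray(p)-s['eef_pos'])/.03
    sp=0
    if yaw is not None:
        a=(heading(R)-yaw+90)%180-90; sp=a/5
    print("t",s['t'],"tcp",s['eef_pos'],"head",heading(R),"-> x %.2f y %.2f z %.2f spin %.2f"%(*d,sp),"F",s['ft_force'],"w",s['gripper_width']*85.4)
    print(R)
E
python3 -c "
from h import *
plan([.4645,-.039,.14],-11.5)"
```

```text
t 1.3 tcp [0.2582 0.5692 0.2313] head -24.39821549783598 -> x 3.04 y -14.64 z -15.62 spin -2.58 F [1.2398 0.4038 0.3795] w 85.43101718206353
[[ 0.     -0.9107  0.4131]
 [-0.0001  0.4131  0.9107]
 [-1.     -0.0001 -0.0001]]
```

Call:
drive_tool(
  targets=[
    {"x":0,"y":-1.2,"z":-1.3,"spin":-0.5},
    {"x":0,"y":-2.5,"z":-2.7,"spin":-1},
    {"x":0,"y":-3.8,"z":-4.1,"spin":-1.5},
    {"x":0,"y":-5.1,"z":-5.5,"spin":-2},
    {"x":0,"y":-6.4,"z":-6.9,"spin":-2.6},
  ],
)

```text
validation failed for argument at $.ta...
```

```bash
python3 -c "
from h import *
plan([.4645,-.039,.14],-11.5)"
```

```text
t 1.3 tcp [0.2582 0.5692 0.2313] head -24.39821549783598 -> x 3.04 y -14.64 z -15.62 spin -2.58 F [1.2398 0.4038 0.3795] w 85.43101718206353
[[ 0.     -0.9107  0.4131]
 [-0.0001  0.4131  0.9107]
 [-1.     -0.0001 -0.0001]]
```

Call:
drive_tool(
  targets=[
    {"jaw":85,"x":0,"y":-1.2,"z":-1.3,"spin":-0.5},
    {"jaw":85,"x":0,"y":-2.5,"z":-2.7,"spin":-1},
    {"jaw":85,"x":0,"y":-3.8,"z":-4.1,"spin":-1.5},
    {"jaw":85,"x":0,"y":-5.1,"z":-5.5,"spin":-2},
    {"jaw":85,"x":0,"y":-6.4,"z":-6.9,"spin":-2.6},
  ],
)

```text
t: 1.92
eef_pos: [0.3479, 0.2996, 0.2315]
tool_rot: [-0.588, 1.57, 0.785]
ft_force: [1.4, -0.3, 0.6]
gripper_width: 0.998
```

```bash
python3 -c "
from h import *
plan([.4645,-.039,.14],-11.5)"
```

```text
t 1.925 tcp [0.3479 0.2996 0.2315] head -11.308553903045533 -> x 3.05 y -6.02 z -10.31 spin 0.04 F [ 1.3768 -0.3177  0.5573] w 85.20133170505662
[[ 0.0004 -0.9806  0.1961]
 [ 0.0004  0.1961  0.9806]
 [-1.     -0.0003  0.0005]]
```

Call:
drive_tool(
  targets=[
    {"jaw":85,"x":0,"y":-1,"z":-1.7,"spin":0},
    {"jaw":85,"x":0,"y":-2,"z":-3.4,"spin":0},
    {"jaw":85,"x":0,"y":-3,"z":-5.1,"spin":0},
    {"jaw":85,"x":0.3,"y":-4,"z":-6.8,"spin":0},
    {"jaw":85,"x":0.8,"y":-5,"z":-8.5,"spin":0},
  ],
)

```text
t: 2.55
eef_pos: [0.4449, 0.02, 0.2077]
tool_rot: [-1.109, 1.569, 0.263]
ft_force: [0.5, 1.0, -0.5]
gripper_width: 0.999
```

Call:
drive_tool(
  targets=[
    {"jaw":85,"x":0.7,"y":-0.6,"z":-1,"spin":0},
    {"jaw":85,"x":1.5,"y":-1,"z":-1.8,"spin":0},
    {"jaw":85,"x":2,"y":-1,"z":-1.8,"spin":0},
    {"jaw":85,"x":2,"y":-1,"z":-1.8,"spin":0},
  ],
)

```text
t: 3.05
eef_pos: [0.4623, -0.0366, 0.1467]
tool_rot: [1.848, 1.569, -3.063]
ft_force: [0.6, -0.2, 0.3]
gripper_width: 0.995
```

```bash
cat >> h.py <<'E'
def forkpts(g,yaw,gz):
    c,s=np.cos(np.radians(yaw)),np.sin(np.radians(yaw))
    f=lambda x,y,z:np.array([g[0]+c*x-s*y,g[1]+s*x+c*y,gz+z])
    P=[]
    for a,b in(((-.085,.008,.01),(.08,.008,.01)),((.08,.008,.01),(.08,-.008,.01)),((.08,-.008,.01),(-.085,-.008,.01)),((-.085,-.008,.01),(-.085,.008,.01)),
       ((.137,.029,.002),(.212,.029,.002)),((.212,.029,.002),(.212,.02,.002)),((.212,.02,.002),(.137,.02,.002)),
       ((.137,-.029,.002),(.212,-.029,.002)),((.212,-.029,.002),(.212,-.02,.002)),((.212,-.02,.002),(.137,-.02,.002)),((.137,-.029,.002),(.137,.029,.002))):
        P.append((f(*a),f(*b)))
    return P
def circ(c,z,r): 
    t=np.linspace(0,2*np.pi,33);Q=[np.array([c[0]+r*np.cos(a),c[1]+r*np.sin(a),z]) for a in t]
    return list(zip(Q[:-1],Q[1:]))
def overlay(cam,im,segs,box,name,sc=4):
    x,y,w,h=box;o=cv2.resize(im[y:y+h,x:x+w,::-1],None,fx=sc,fy=sc,interpolation=cv2.INTER_CUBIC)
    for L,col in segs:
        for a,b in L:
            p=[tuple(int(round(v)) for v in ((proj(cam,q)-[x,y]+.5)*sc-.5)) for q in(a,b)]
            cv2.line(o,*p,col,1,cv2.LINE_AA)
    cv2.imwrite(name,o)
E
python3 - <<'E'
from h import *
plan([.4645,-.039,.026],-11.5)
im=cams.capture('scene');im2=cams.capture('top')
segs=[(forkpts((.4645,-.039),-11.5,.045),(0,255,0)),(circ((.6435,-.2267),.088,.034),(0,0,255)),(circ((.6305,.230),.1,.013),(0,0,255)),(circ((.6405,-.226),.012,.045),(255,255,0))]
overlay('scene',im,segs,(195,170,190,145),'pics/ov_s.png')
overlay('top',im2,segs,(185,120,200,150),'pics/ov_t.png')
E
```

```text
t 3.05 tcp [ 0.4623 -0.0366  0.1467] head -11.379311486426525 -> x 4.02 y -0.09 z -0.06 spin 0.02 F [ 0.6001 -0.1675  0.2748] w 84.97208280661607
[[-0.0017 -0.9803  0.1973]
 [-0.0001  0.1973  0.9803]
 [-1.      0.0017 -0.0005]]
```

View pics/ov_s.png

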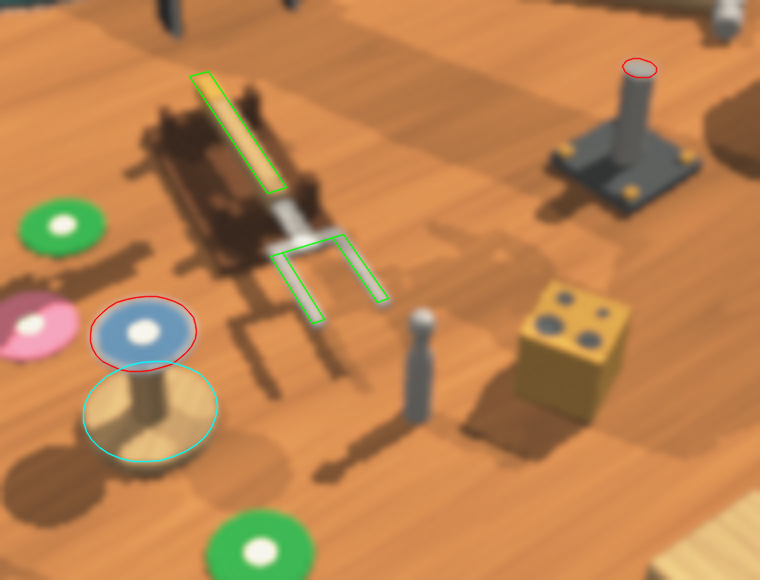

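View pics/ov_t.png

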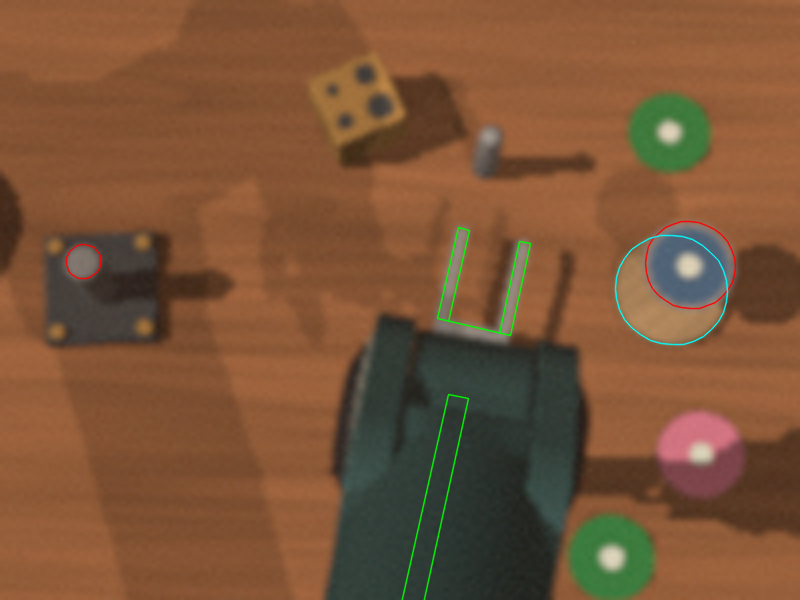

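Call:
drive_tool(
  targets=[
    {"jaw":85,"x":1,"y":-0.1,"z":-0.07,"spin":0},
    {"jaw":85,"x":2,"y":-0.1,"z":-0.07,"spin":0},
    {"jaw":85,"x":3,"y":-0.1,"z":-0.07,"spin":0},
    {"jaw":85,"x":3.7,"y":-0.1,"z":-0.07,"spin":0},
    {"jaw":60,"x":4.07,"y":-0.1,"z":-0.07,"spin":0},
  ],
)

```text
t: 3.78
eef_pos: [0.4657, -0.039, 0.0251]
tool_rot: [-0.41, 1.57, 0.963]
ft_force: [-0.4, 0.3, 1.6]
gripper_width: 0.811
```

Call:
drive_tool(
  targets=[
    {"jaw":35,"x":0,"y":0,"z":0,"spin":0},
    {"jaw":24,"x":0,"y":0,"z":0,"spin":0},
    {"jaw":10,"x":0,"y":0,"z":0,"spin":0},
    {"jaw":10,"x":0,"y":0,"z":0,"spin":0},
    {"jaw":10,"x":0,"y":0,"z":0,"spin":0},
  ],
)

```text
t: 4.4
eef_pos: [0.466, -0.0396, 0.0261]
tool_rot: [-1.094, 1.569, 0.278]
ft_force: [-2.3, 2.0, 12.5]
gripper_width: 0.174
```

```bash
python3 -c "
from h import *
plan([.4645,-.039,.026],-11.5)"
```

```text
t 4.4 tcp [ 0.466  -0.0396  0.0261] head -11.40014387917603 -> x 0.00 y 0.05 z 0.01 spin 0.02 F [-2.3001  2.0165 12.536 ] w 14.865677136188971
[[ 0.0014 -0.9803  0.1977]
 [ 0.0004  0.1977  0.9803]
 [-1.     -0.0013  0.0007]]
```

Call:
drive_tool(
  targets=[
    {"jaw":10,"x":-0.2,"y":0,"z":0,"spin":0},
    {"jaw":10,"x":-0.5,"y":0,"z":0,"spin":0},
    {"jaw":10,"x":-1,"y":0.2,"z":0,"spin":0},
    {"jaw":10,"x":-1,"y":0.9,"z":0,"spin":0},
    {"jaw":10,"x":-1,"y":1.2,"z":0,"spin":0},
  ],
)

```text
t: 5.03
eef_pos: [0.4295, -0.0324, 0.0557]
tool_rot: [-0.4, 1.571, 0.972]
ft_force: [-0.1, -0.4, -2.5]
gripper_width: 0.179
```

Run:
```python
from h import *
P=np.array([.6405,-.226]);u=P/np.hypot(*P);yaw=np.degrees(np.arctan2(*P[::-1]))
print(yaw, 'far grip',u*.41,'seat grip',P-.175*u)
plan([*(u*.41),.057],yaw)
s=manip.get_state()
im=cams.capture('scene')
h=heading(Rt(s));g=s['eef_pos']
segs=[(forkpts((g[0]-.001,g[1]+.0005),h-.1,g[2]+.019),(0,255,0))]
overlay('scene',im,segs,(195,150,190,145),'pics/ov2.png')
```

```text
-19.435355520782206 far grip [ 0.3866 -0.1364] seat grip [ 0.4755 -0.1678]
t 5.025 tcp [ 0.4295 -0.0324  0.0557] head -11.389582812429742 -> x -0.04 y 0.71 z -3.68 spin 1.61 F [-0.0549 -0.3674 -2.4865] w 15.299774132839623
[[ 0.0002 -0.9803  0.1975]
 [ 0.0002  0.1975  0.9803]
 [-1.     -0.0001  0.0003]]
```

View pics/ov2.png

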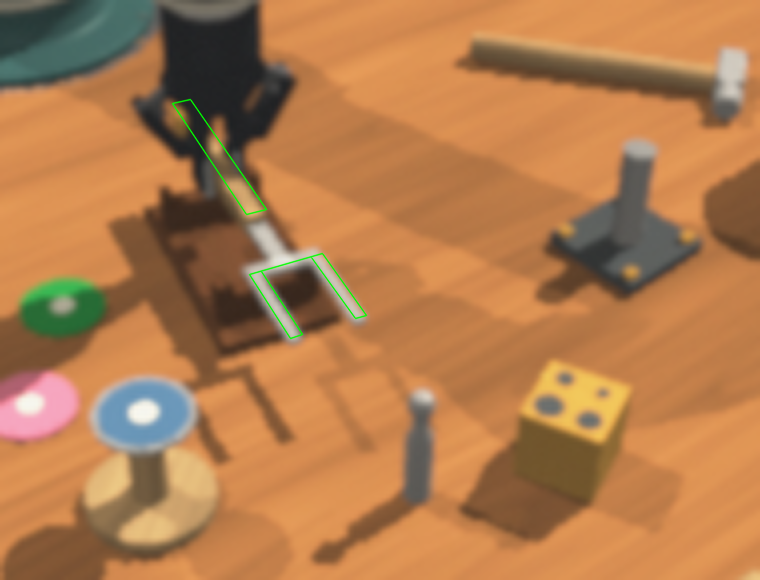

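Call:
drive_tool(
  targets=[
    {"jaw":10,"x":0,"y":0.3,"z":-0.9,"spin":0.4},
    {"jaw":10,"x":0,"y":0.6,"z":-2,"spin":0.9},
    {"jaw":10,"x":0,"y":0.7,"z":-3.1,"spin":1.4},
    {"jaw":10,"x":0,"y":0.7,"z":-3.7,"spin":1.6},
    {"jaw":10,"x":0,"y":0.7,"z":-3.7,"spin":1.6},
  ],
)

```text
t: 5.7
eef_pos: [0.3878, -0.1385, 0.0554]
tool_rot: [-2.299, 1.57, -1.069]
ft_force: [0.9, 0.3, -1.5]
gripper_width: 0.178
```

```bash
cat > c.py <<'E'
from h import *
import sys
def seat(s):
    h=np.radians(heading(Rt(s)));return s['eef_pos']+np.array([.174*np.cos(h),.174*np.sin(h),.0205])
s=manip.get_state();print('seat',seat(s))
plan([.4765,-.1678,.057],-19.43,s)
im=cams.capture('scene');im2=cams.capture('top')
h=heading(Rt(s));g=s['eef_pos']
segs=[(forkpts((g[0]-.001,g[1]+.0005),h-.1,g[2]+.019),(0,255,0)),(circ((.6405,-.226),.085,.013),(0,0,255))]
n=sys.argv[1]
overlay('scene',im,segs,(165,170,190,145),f'pics/s{n}.png')
overlay('top',im2,segs,(250,140,190,145),f'pics/t{n}.png')
E
python3 c.py 3
```

```text
seat [ 0.5518 -0.1967  0.0759]
t 5.7 tcp [ 0.3878 -0.1385  0.0554] head -19.525257743099754 -> x -0.05 y -3.11 z 0.07 spin -0.02 F [ 0.8964  0.3165 -1.5137] w 15.19591567711626
[[ 0.0003 -0.9425  0.3342]
 [-0.0005  0.3342  0.9425]
 [-1.     -0.0005 -0.0004]]
```

View pics/s3.png

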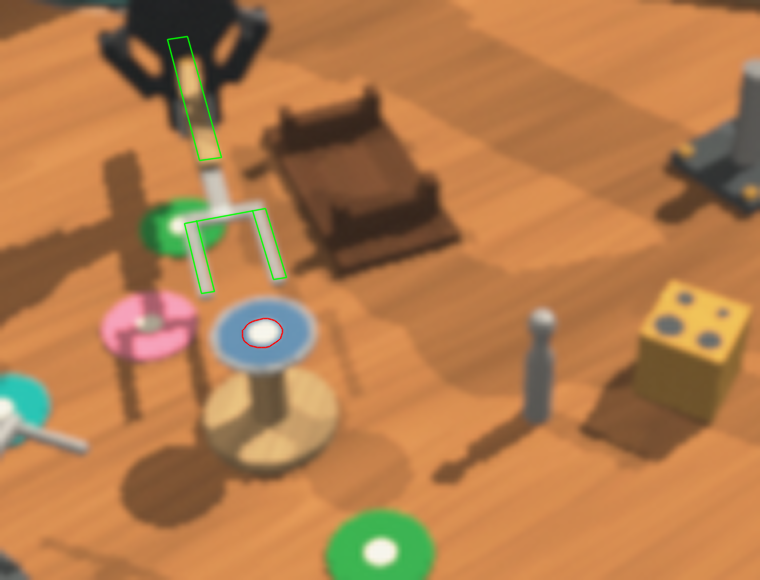

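View pics/t3.png

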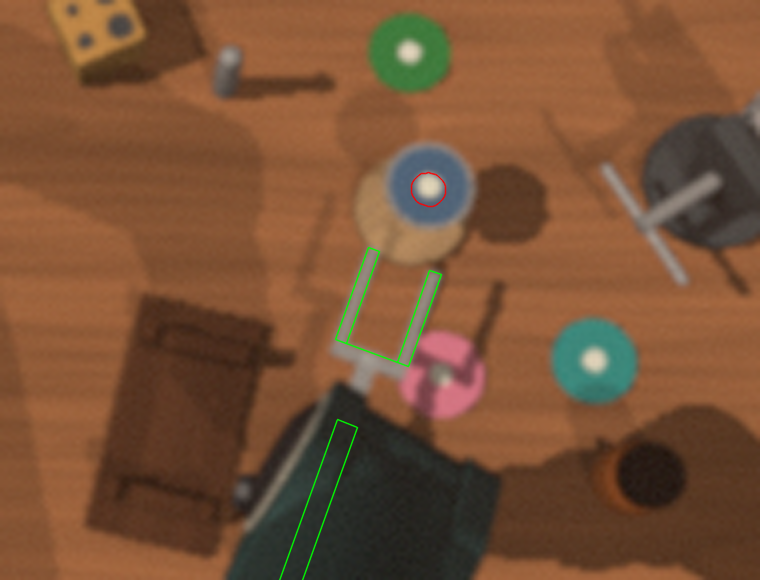

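Call:
drive_tool(
  targets=[
    {"jaw":10,"x":0,"y":-0.8,"z":0.07,"spin":0},
    {"jaw":10,"x":0,"y":-1.6,"z":0.07,"spin":0},
    {"jaw":10,"x":0,"y":-2.4,"z":0.07,"spin":0},
    {"jaw":10,"x":0,"y":-3,"z":0.07,"spin":0},
    {"jaw":10,"x":0,"y":-3.15,"z":0.07,"spin":0},
  ],
)

```text
t: 6.42
eef_pos: [0.4784, -0.166, 0.0551]
tool_rot: [-2.293, 1.571, -1.059]
ft_force: [-0.1, 0.8, -1.7]
gripper_width: 0.178
```

Call:
drive_tool(
  targets=[
    {"jaw":10,"x":0,"y":0,"z":0,"spin":0},
  ],
)

```text
t: 6.55
eef_pos: [0.4771, -0.1661, 0.055]
tool_rot: [1.675, 1.57, 2.908]
ft_force: [0.9, 0.2, -1.4]
gripper_width: 0.177
```

```bash
python3 c.py 4
```

```text
seat [ 0.6413 -0.2238  0.0755]
t 6.55 tcp [ 0.4771 -0.1661  0.055 ] head -19.350324430759045 -> x -0.07 y 0.00 z -0.06 spin 0.02 F [ 0.892   0.189  -1.3597] w 15.119991628435267
[[-0.0006 -0.9435  0.3313]
 [ 0.0001  0.3313  0.9435]
 [-1.      0.0006 -0.0001]]
```

View pics/s4.png

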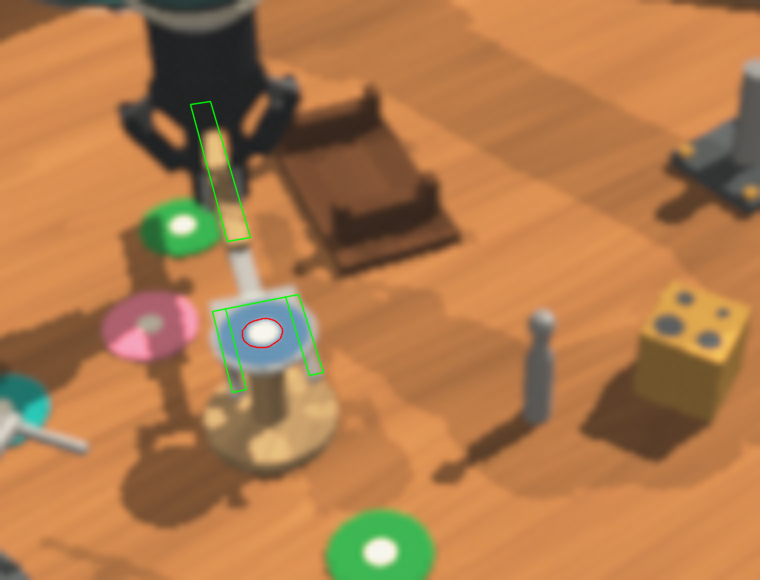

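View pics/t4.png

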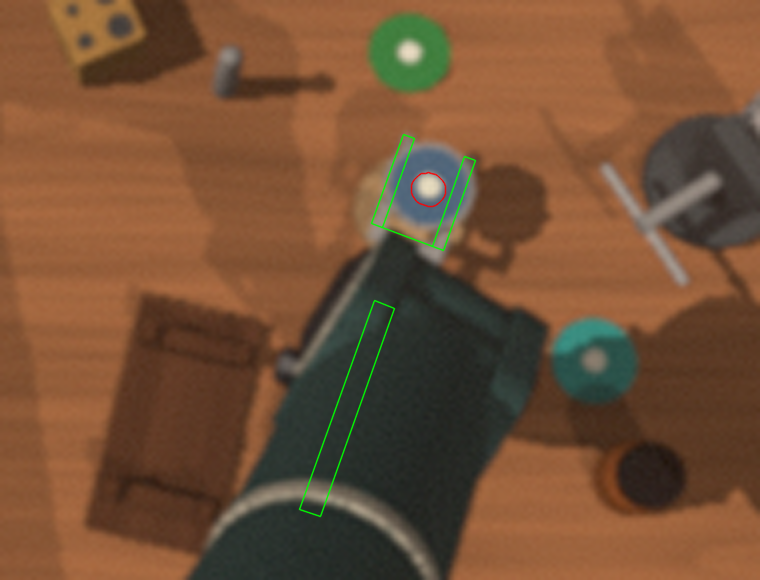

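Call:
drive_tool(
  targets=[
    {"jaw":10,"x":0,"y":0,"z":-0.08,"spin":0},
    {"jaw":10,"x":-0.2,"y":0,"z":-0.08,"spin":0},
    {"jaw":10,"x":-0.28,"y":0,"z":-0.08,"spin":0},
    {"jaw":10,"x":-0.35,"y":0,"z":-0.08,"spin":0},
    {"jaw":10,"x":-0.42,"y":0,"z":-0.08,"spin":0},
  ],
)

```text
t: 7.28
eef_pos: [0.4766, -0.169, 0.068]
tool_rot: [-2.679, 1.571, -1.447]
ft_force: [-0.0, -0.5, -1.5]
gripper_width: 0.173
```

Call:
drive_tool(
  targets=[
    {"jaw":10,"x":-0.1,"y":0,"z":0,"spin":0},
    {"jaw":10,"x":-0.3,"y":0,"z":0,"spin":0},
    {"jaw":10,"x":-0.6,"y":0,"z":0,"spin":0},
    {"jaw":10,"x":-1,"y":0,"z":0,"spin":0},
    {"jaw":10,"x":-1.3,"y":0,"z":0,"spin":0},
  ],
)

```text
t: 7.9
eef_pos: [0.4769, -0.169, 0.1079]
tool_rot: [-1.487, 1.57, -0.255]
ft_force: [-0.2, -0.2, -1.8]
gripper_width: 0.182
```

```bash
python3 c.py 5
```

```text
seat [ 0.641  -0.2268  0.1284]
t 7.9 tcp [ 0.4769 -0.169   0.1079] head -19.395675578813602 -> x 1.70 y 0.03 z 0.03 spin 0.01 F [-0.1508 -0.241  -1.8402] w 15.501110854705264
[[ 0.0008 -0.9432  0.3321]
 [-0.0002  0.3321  0.9432]
 [-1.     -0.0008  0.0001]]
```

View pics/s5.png

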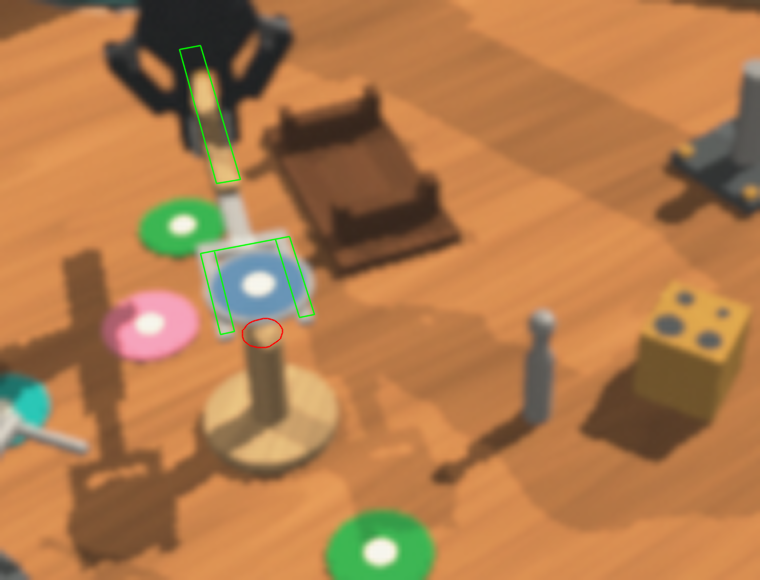

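View pics/t5.png

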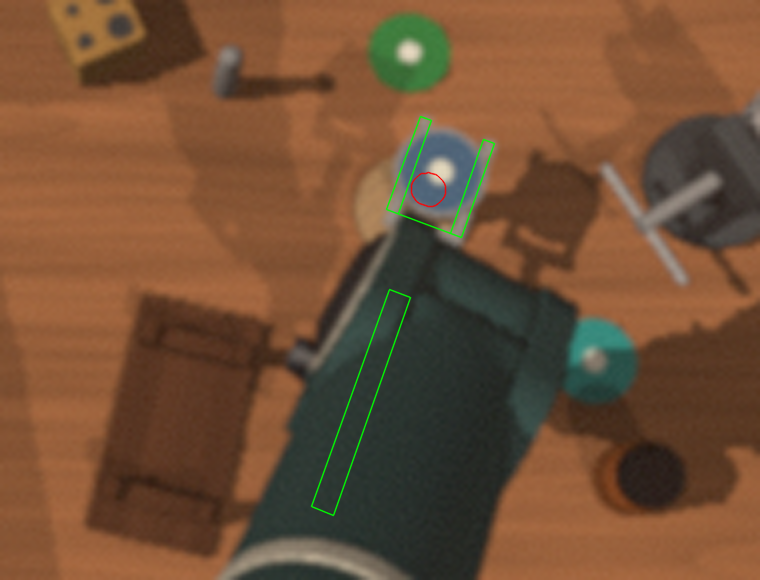

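```bash
cat >> h.py <<'E'
def disc(z):
    out={}
    for c in("scene","top"):
        I=cams.capture(c);im=cv2.cvtColor(I,cv2.COLOR_RGB2HSV)
        m=cv2.inRange(im,(95,70,60),(125,255,255))
        s=manip.get_state();h=np.radians(heading(Rt(s)))
        out[c]=(I,m)
    return out
E
python3 - <<'E'
from h import *
s=manip.get_state();h=np.radians(heading(Rt(s)));g=s['eef_pos']
u=np.array([np.cos(h),np.sin(h)]);v=np.array([-u[1],u[0]])
for c,(I,m) in disc(0).items():
    p=proj(c,[.643,-.227,.131]).astype(int)
    mm=np.zeros_like(m);mm[p[1]-20:p[1]+20,p[0]-20:p[0]+20]=m[p[1]-20:p[1]+20,p[0]-20:p[0]+20]
    cs,_=cv2.findContours(mm,cv2.RETR_EXTERNAL,cv2.CHAIN_APPROX_NONE);k=max(cs,key=cv2.contourArea)
    e=cv2.fitEllipse(k);P=onz(c,e[0],.1315)[:2];d=P-g[:2]
    print(c,P,'along',d@u,'lat',d@v,e[1])
# arc rows
R=Rt(s);r0=np.hypot(*g[:2]);a0=np.arctan2(g[1],g[0])
off=np.array([.177,0.])
yawf=np.radians(20.04);P=np.array([.6305,.230])
uf=np.array([np.cos(yawf),np.sin(yawf)]);tf=P-.1765*uf;print('final tcp',tf,'a0',np.degrees(a0),'af',np.degrees(np.arctan2(*tf[::-1])),r0,np.hypot(*tf))
E
```

```text
scene [ 0.6447 -0.2272] along 0.17728407061292165 lat 0.0008176778024151232 (14.157724380493164, 22.03938865661621)
top [ 0.6422 -0.2255] along 0.17439437368881797 lat 0.0015470606611411933 (16.51766586303711, 17.373863220214844)
final tcp [0.4647 0.1695] a0 -19.51136557464733 af 20.04197583906904 0.5062689797838423 0.4946410061260023
```

Run:
```python
from h import *
g=np.array([.4769,-.169]);r0,r1=.506,.4945;a0,a1=np.radians(-19.4),np.radians(20.04)
N=20
f=lambda i:(lambda t:t-np.sin(2*np.pi*t)/(2*np.pi))(i/N) if False else (lambda t:10*t**3-15*t**4+6*t**5)(i/N)*.5+ .5*(.5-.5*np.cos(np.pi*i/N))
def pose(i):
    q=f(i);a=a0+q*(a1-a0);r=r0+q*(r1-r0);return np.array([r*np.cos(a),r*np.sin(a)]),a
for c in range(0,N,5):
    p0,A=pose(c);z=np.array([-np.sin(A),np.cos(A)]);y=-np.array([np.cos(A),np.sin(A)])
    for i in range(c+1,c+6):
        p,a=pose(i);d=(p-p0)/.03;print("y %.2f z %.2f spin %.2f"%(d@y,d@z,-np.degrees(a-A)/5))
    print()
```

```text
y 0.00 z 0.04 spin -0.03
y 0.01 z 0.19 spin -0.13
y 0.02 z 0.47 spin -0.32
y 0.05 z 0.89 spin -0.61
y 0.11 z 1.45 spin -0.99

y 0.04 z 0.69 spin -0.47
y 0.12 z 1.49 spin -1.02
y 0.25 z 2.37 spin -1.63
y 0.44 z 3.31 spin -2.28
y 0.70 z 4.26 spin -2.96

y 0.06 z 0.98 spin -0.68
y 0.18 z 1.92 spin -1.33
y 0.33 z 2.79 spin -1.94
y 0.51 z 3.57 spin -2.49
y 0.69 z 4.22 spin -2.96

y 0.03 z 0.55 spin -0.38
y 0.06 z 0.96 spin -0.67
y 0.09 z 1.23 spin -0.86
y 0.10 z 1.38 spin -0.96
y 0.11 z 1.42 spin -0.99
```

Raise 9 mm in the first leg and swing smoothly.

Call:
drive_tool(
  targets=[
    {"jaw":10,"x":-0.1,"y":0,"z":0.04,"spin":-0.03},
    {"jaw":10,"x":-0.2,"y":0.01,"z":0.19,"spin":-0.13},
    {"jaw":10,"x":-0.3,"y":0.02,"z":0.47,"spin":-0.32},
    {"jaw":10,"x":-0.35,"y":0.05,"z":0.89,"spin":-0.61},
    {"jaw":10,"x":-0.35,"y":0.11,"z":1.45,"spin":-0.99},
  ],
)

```text
t: 8.72
eef_pos: [0.4883, -0.1257, 0.1174]
tool_rot: [-1.517, 1.571, -0.196]
ft_force: [-0.4, -0.1, -2.8]
gripper_width: 0.179
```

Call:
drive_tool(
  targets=[
    {"jaw":10,"x":0,"y":0.04,"z":0.69,"spin":-0.47},
    {"jaw":10,"x":0,"y":0.12,"z":1.49,"spin":-1.02},
    {"jaw":10,"x":0,"y":0.25,"z":2.37,"spin":-1.63},
    {"jaw":10,"x":0,"y":0.44,"z":3.31,"spin":-2.28},
    {"jaw":10,"x":0,"y":0.7,"z":4.26,"spin":-2.96},
  ],
)

```text
t: 9.35
eef_pos: [0.4995, 0.0044, 0.1173]
tool_rot: [-1.888, 1.571, -0.307]
ft_force: [0.1, 0.1, -3.0]
gripper_width: 0.179
```

Call:
drive_tool(
  targets=[
    {"jaw":10,"x":0,"y":0.06,"z":0.98,"spin":-0.68},
    {"jaw":10,"x":0,"y":0.18,"z":1.92,"spin":-1.33},
    {"jaw":10,"x":0,"y":0.33,"z":2.79,"spin":-1.94},
    {"jaw":10,"x":0,"y":0.51,"z":3.57,"spin":-2.49},
    {"jaw":10,"x":0,"y":0.69,"z":4.22,"spin":-2.96},
  ],
)

```text
t: 9.98
eef_pos: [0.4776, 0.1301, 0.1173]
tool_rot: [2.661, 1.571, -1.784]
ft_force: [0.4, 0.4, -2.6]
gripper_width: 0.177
```

Call:
drive_tool(
  targets=[
    {"jaw":10,"x":0,"y":0.03,"z":0.55,"spin":-0.38},
    {"jaw":10,"x":0,"y":0.06,"z":0.96,"spin":-0.67},
    {"jaw":10,"x":0,"y":0.09,"z":1.23,"spin":-0.86},
    {"jaw":10,"x":0,"y":0.1,"z":1.38,"spin":-0.96},
    {"jaw":10,"x":0,"y":0.11,"z":1.42,"spin":-0.99},
  ],
)

```text
t: 10.6
eef_pos: [0.4638, 0.1687, 0.1173]
tool_rot: [-2.983, 1.571, -1.062]
ft_force: [0.5, 0.5, -1.7]
gripper_width: 0.175
```

Call:
drive_tool(
  targets=[
    {"jaw":10,"x":0,"y":0,"z":0,"spin":0},
  ],
)

```text
t: 10.72
eef_pos: [0.4638, 0.1685, 0.1173]
tool_rot: [2.817, 1.571, -1.545]
ft_force: [-0.4, 0.1, -2.2]
gripper_width: 0.176
```

```bash
cat > d.py <<'E'
from h import *
import sys
s=manip.get_state();h=np.radians(heading(Rt(s)));g=s['eef_pos']
u=np.array([np.cos(h),np.sin(h)]);v=np.array([-u[1],u[0]])
z=max(g[2]+.0205,.1)+.003
ctr=g[:2]+.176*u
plan(g,20.04,s)
PT={'top':(.6299,.2306),'scene':(.6327,.2276)}
tot=[]
for c,(I,m) in disc(0).items():
    p=proj(c,[*ctr,z]).astype(int)
    mm=np.zeros_like(m);mm[p[1]-20:p[1]+20,p[0]-20:p[0]+20]=m[p[1]-20:p[1]+20,p[0]-20:p[0]+20]
    cs,_=cv2.findContours(mm,cv2.RETR_EXTERNAL,cv2.CHAIN_APPROX_NONE);k=max(cs,key=cv2.contourArea)
    e=cv2.fitEllipse(k);P=onz(c,e[0],z)[:2];d=P-g[:2];er=np.array(PT[c])-P;tot.append(er)
    print(c,P,'along',d@u,'lat',d@v,e[1],'need fwd %.4f left %.4f'%(er@u,er@v))
    segs=[(forkpts((g[0]-.001*u[0],g[1]-.001*u[1]),np.degrees(h),g[2]+.019),(0,255,0)),(circ(PT[c],.1,.013),(0,0,255)),(circ(PT[c],z,.034),(255,255,0))]
    overlay(c,I,segs,(p[0]-70,p[1]-60,140,120),f'pics/{c}_{sys.argv[1]}.png',5)
e=np.mean(tot,0);print('mean fwd %.4f left %.4f -> y %.2f z %.2f'%(e@u,e@v,-e@u/.03,e@v/.03))
E
python3 d.py 6
```

```text
t 10.725 tcp [0.4638 0.1685 0.1173] head 20.07146945074772 -> x 0.00 y 0.00 z 0.00 spin 0.01 F [-0.3786  0.0639 -2.2395] w 15.033237520772566
[[ 0.     -0.9393 -0.3432]
 [-0.0002 -0.3432  0.9393]
 [-1.      0.0001 -0.0002]]
scene [0.6303 0.227 ] along 0.17641512157070044 lat -0.0022600660108508114 (8.388287544250488, 17.27640151977539) need fwd 0.0025 left -0.0002
top [0.6268 0.2293] along 0.17396073103887194 lat 0.0011245034725267736 (16.568775177001953, 17.019052505493164) need fwd 0.0033 left 0.0002
mean fwd 0.0029 left -0.0000 -> y -0.10 z -0.00
```

View pics/scene_6.png

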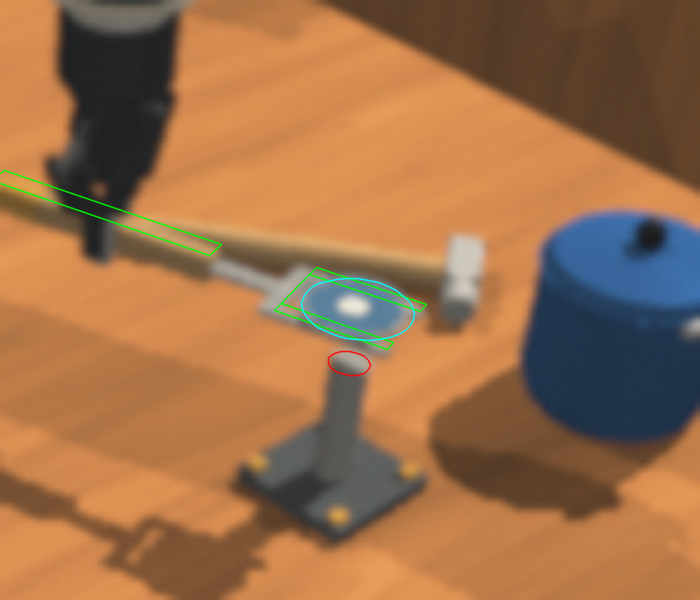

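View pics/top_6.png

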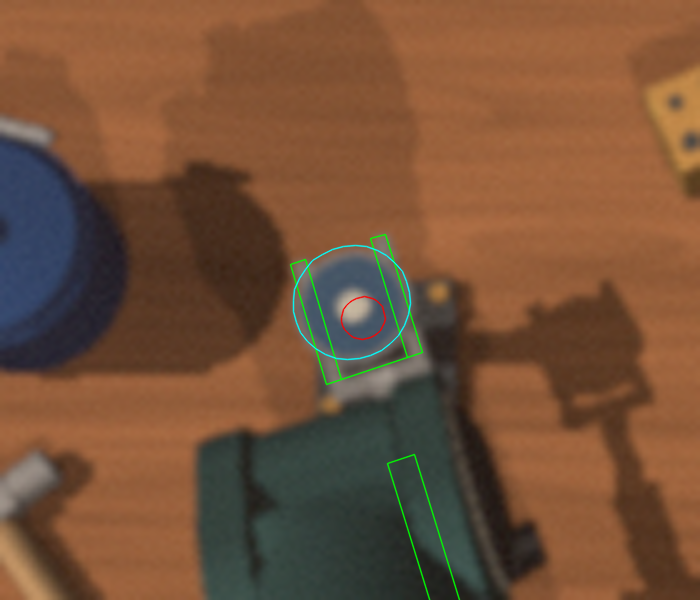

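Call:
drive_tool(
  targets=[
    {"jaw":10,"x":0.1,"y":-0.05,"z":0,"spin":0},
    {"jaw":10,"x":0.4,"y":-0.1,"z":0,"spin":0},
    {"jaw":10,"x":0.8,"y":-0.1,"z":0,"spin":0},
    {"jaw":10,"x":1,"y":-0.1,"z":0,"spin":0},
    {"jaw":10,"x":1,"y":-0.1,"z":0,"spin":0},
  ],
)

```text
t: 11.45
eef_pos: [0.4662, 0.1697, 0.0866]
tool_rot: [1.765, 1.569, -2.596]
ft_force: [-0.3, -0.0, -1.9]
gripper_width: 0.174
```

```bash
cat >> d.py <<'E'
print('white dot:');tot=[]
for c,(I,m) in disc(0).items():
    p=proj(c,[*ctr,z]);pi=p.astype(int)
    hs=cv2.cvtColor(I,cv2.COLOR_RGB2HSV).astype(float)
    b=8;w=hs[pi[1]-b:pi[1]+b,pi[0]-b:pi[0]+b];wt=np.clip(90-w[...,1],0,None)*(w[...,2]>130)
    yy,xx=np.mgrid[pi[1]-b:pi[1]+b,pi[0]-b:pi[0]+b]
    rr=np.hypot(xx-p[0],yy-p[1])<5.5;wt=wt*rr
    q=np.array([(wt*xx).sum(),(wt*yy).sum()])/wt.sum();P=onz(c,q,z)[:2];er=np.array(PT[c])-P;tot.append(er)
    print(c,q,P,'need fwd %.4f left %.4f'%(er@u,er@v))
e=np.mean(tot,0);print('mean fwd %.4f left %.4f -> y %.2f z %.2f'%(e@u,e@v,-e@u/.03,e@v/.03))
E
python3 d.py 7
```

```text
t 11.45 tcp [0.4662 0.1697 0.0866] head 20.101860118810873 -> x 0.00 y 0.00 z 0.00 spin 0.01 F [-0.2522 -0.0319 -1.9019] w 14.895624908534774
[[-0.0011 -0.9391 -0.3437]
 [-0.0007 -0.3437  0.9391]
 [-1.      0.0013 -0.0003]]
scene [0.6329 0.2271] along 0.17624413458370194 lat -0.003421234993109451 (8.73237419128418, 16.872669219970703) need fwd 0.0000 left 0.0006
top [0.6298 0.231 ] along 0.17468878854273212 lat 0.0013683254310640422 (15.992597579956055, 17.065555572509766) need fwd -0.0000 left -0.0004
mean fwd 0.0000 left 0.0001 -> y -0.00 z 0.00
white dot:
scene [355.1011 183.311 ] [0.6288 0.233 ] need fwd 0.0018 left -0.0064
top [204.4558 184.4217] [0.6296 0.2311] need fwd 0.0001 left -0.0005
mean fwd 0.0010 left -0.0035 -> y -0.03 z -0.12
```

View pics/scene_7.png

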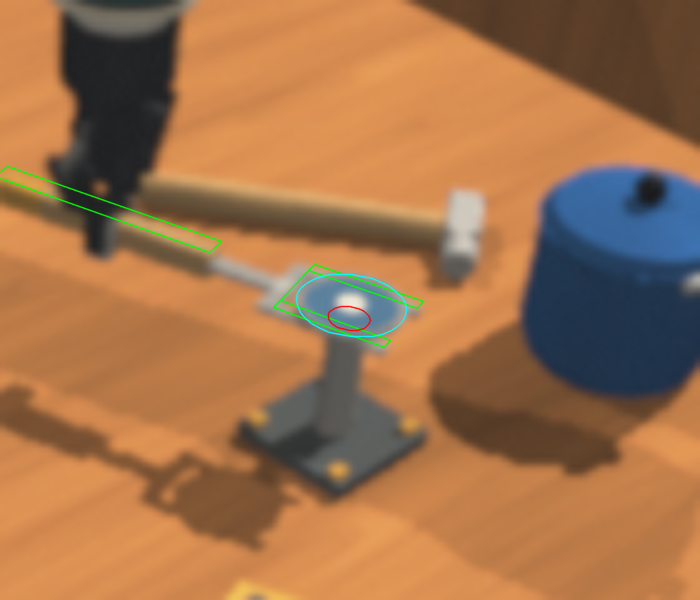

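View pics/top_7.png

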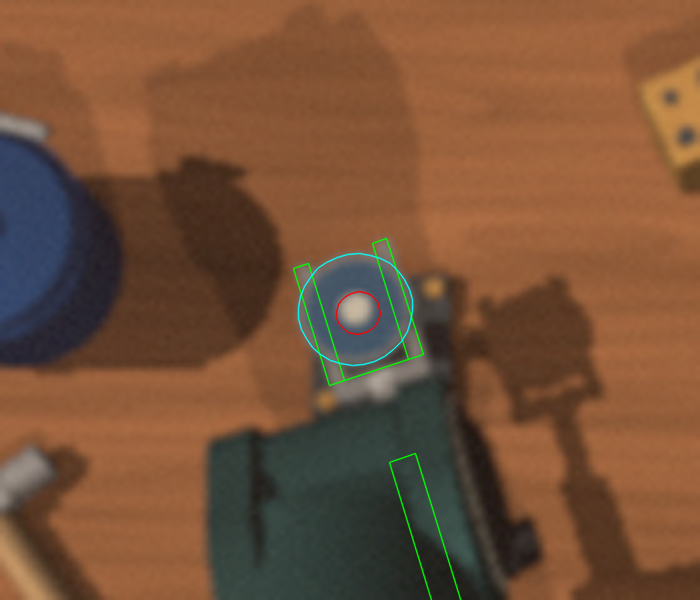

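Call:
drive_tool(
  targets=[
    {"jaw":10,"x":0.08,"y":-0.01,"z":-0.03,"spin":0},
    {"jaw":10,"x":0.16,"y":-0.01,"z":-0.03,"spin":0},
    {"jaw":10,"x":0.24,"y":-0.01,"z":-0.03,"spin":0},
    {"jaw":10,"x":0.32,"y":-0.01,"z":-0.03,"spin":0},
    {"jaw":10,"x":0.4,"y":-0.01,"z":-0.03,"spin":0},
  ],
)

```text
t: 12.28
eef_pos: [0.4672, 0.1692, 0.0751]
tool_rot: [-2.739, 1.571, -0.818]
ft_force: [-0.1, 0.3, -1.0]
gripper_width: 0.174
```

Call:
drive_tool(
  targets=[
    {"jaw":10,"x":0.1,"y":0,"z":0,"spin":0},
    {"jaw":10,"x":0.2,"y":0,"z":0,"spin":0},
    {"jaw":10,"x":0.2,"y":0,"z":0,"spin":0},
  ],
)

```text
t: 12.65
eef_pos: [0.467, 0.1691, 0.0691]
tool_rot: [1.96, 1.57, -2.401]
ft_force: [0.1, -0.3, -1.4]
gripper_width: 0.172
```

```bash
python3 d.py 8
```

```text
t 12.65 tcp [0.467  0.1691 0.0691] head 20.105869106244818 -> x 0.00 y 0.00 z 0.00 spin 0.01 F [ 0.1155 -0.2816 -1.444 ] w 14.676628753783852
[[-0.0003 -0.9391 -0.3438]
 [-0.0003 -0.3438  0.9391]
 [-1.      0.0004 -0.0001]]
scene [0.6334 0.2274] along 0.1762513298389199 lat -0.002485451063744676 (8.811607360839844, 16.551414489746094) need fwd -0.0006 left 0.0005
top [0.6305 0.2305] along 0.17457503720320833 lat 0.0014369211608236399 (15.676745414733887, 16.621925354003906) need fwd -0.0005 left 0.0003
mean fwd -0.0005 left 0.0004 -> y 0.02 z 0.01
white dot:
scene [354.6614 185.3934] [0.6293 0.2318] need fwd 0.0017 left -0.0051
top [205.321  184.5072] [0.631  0.2298] need fwd -0.0008 left 0.0012
mean fwd 0.0005 left -0.0020 -> y -0.02 z -0.07
```

View pics/scene_8.png

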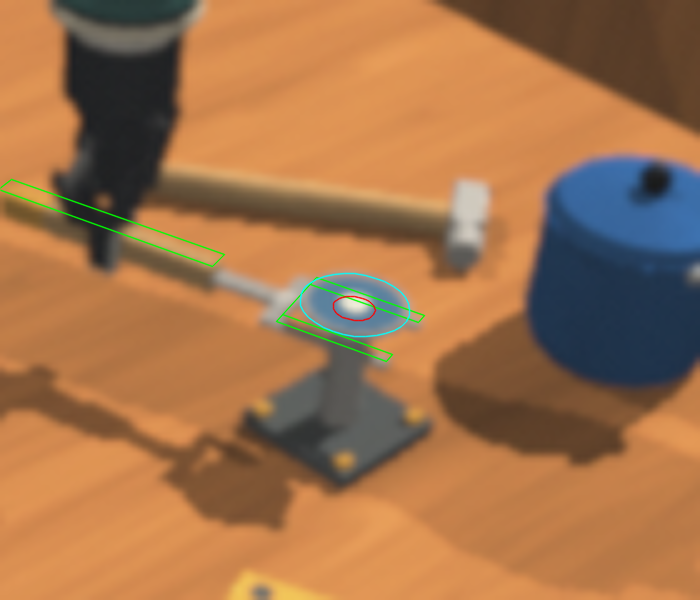

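View pics/top_8.png

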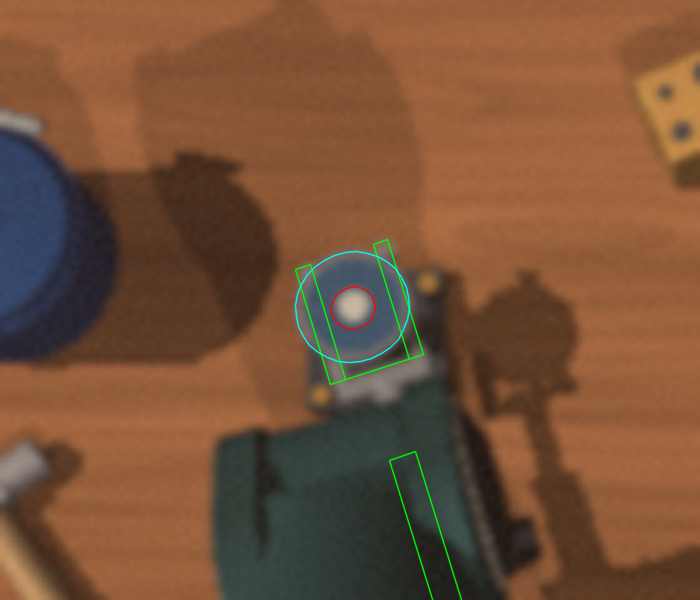

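Call:
drive_tool(
  targets=[
    {"jaw":10,"x":0,"y":0.3,"z":0,"spin":0},
    {"jaw":10,"x":0,"y":0.9,"z":0,"spin":0},
    {"jaw":10,"x":0,"y":1.7,"z":0,"spin":0},
    {"jaw":10,"x":0,"y":2.5,"z":0,"spin":0},
    {"jaw":10,"x":0,"y":3.2,"z":0,"spin":0},
  ],
)

```text
t: 13.48
eef_pos: [0.3757, 0.1356, 0.0693]
tool_rot: [1.489, 1.571, -2.873]
ft_force: [-0.0, 0.5, -1.1]
gripper_width: 0.18
```

Run:
```python
from h import *
plan([.43,-.032,.07],-11.4)
c=cams.capture('scene');cv2.imwrite('pics/w.png',c[80:320,150:450,::-1].repeat(2,0).repeat(2,1))
```

```text
t 13.475 tcp [0.3757 0.1356 0.0693] head 20.101477132611905 -> x -0.02 y 0.22 z -5.87 spin 6.30 F [-0.0089  0.5212 -1.1231] w 15.337803494700108
[[-0.0001 -0.9391 -0.3437]
 [-0.     -0.3437  0.9391]
 [-1.      0.0001  0.    ]]
```

View pics/w.png

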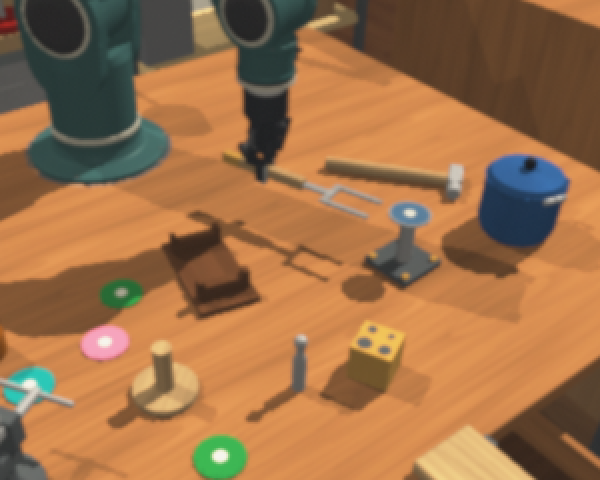

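Call:
drive_tool(
  targets=[
    {"jaw":10,"x":0,"y":0.02,"z":-0.7,"spin":0.7},
    {"jaw":10,"x":0,"y":0.06,"z":-2,"spin":2.1},
    {"jaw":10,"x":0,"y":0.13,"z":-3.6,"spin":3.8},
    {"jaw":10,"x":0,"y":0.18,"z":-4.9,"spin":5.3},
    {"jaw":10,"x":0,"y":0.22,"z":-5.87,"spin":6.3},
  ],
)

```text
t: 14.15
eef_pos: [0.4316, -0.034, 0.0695]
tool_rot: [-2.113, 1.57, -0.748]
ft_force: [0.2, 0.6, -1.9]
gripper_width: 0.177
```

Call:
drive_tool(
  targets=[
    {"jaw":10,"x":0,"y":-0.4,"z":0,"spin":0},
    {"jaw":10,"x":0,"y":-0.9,"z":0,"spin":0},
    {"jaw":10,"x":0,"y":-1.2,"z":0,"spin":0},
    {"jaw":10,"x":0,"y":-1.2,"z":0,"spin":0},
  ],
)

```text
t: 14.65
eef_pos: [0.4671, -0.0383, 0.0692]
tool_rot: [-2.555, 1.571, -1.183]
ft_force: [-0.0, -0.2, -2.2]
gripper_width: 0.178
```

Run:
```python
from h import *
plan([.466,-.0396,.0265],-11.4)
```

```text
t 14.65 tcp [ 0.4671 -0.0383  0.0692] head -11.34455971853597 -> x 1.42 y 0.03 z -0.05 spin 0.01 F [-0.0232 -0.1861 -2.2362] w 15.168420690456399
[[ 0.0001 -0.9805  0.1967]
 [-0.0002  0.1967  0.9805]
 [-1.     -0.0001 -0.0002]]
```

Call:
drive_tool(
  targets=[
    {"jaw":10,"x":0.4,"y":0.03,"z":-0.05,"spin":0},
    {"jaw":10,"x":0.8,"y":0.03,"z":-0.05,"spin":0},
    {"jaw":10,"x":1.1,"y":0.03,"z":-0.05,"spin":0},
    {"jaw":10,"x":1.28,"y":0.03,"z":-0.05,"spin":0},
    {"jaw":10,"x":1.38,"y":0.03,"z":-0.05,"spin":0},
  ],
)

```text
t: 15.28
eef_pos: [0.4653, -0.0399, 0.0276]
tool_rot: [2.07, 1.57, -2.842]
ft_force: [-0.1, 0.1, -1.0]
gripper_width: 0.177
```

Call:
drive_tool(
  targets=[
    {"jaw":10,"x":0.04,"y":0,"z":0,"spin":0},
    {"jaw":10,"x":0.04,"y":0,"z":0,"spin":0},
  ],
)

```text
t: 15.52
eef_pos: [0.4655, -0.0399, 0.0268]
tool_rot: [-1.516, 1.571, -0.144]
ft_force: [0.4, -0.3, -1.2]
gripper_width: 0.172
```

Run:
```python
from h import *
plan([.466,-.0396,.0265],-11.4)
im=cams.capture('scene')
overlay('scene',im,[(forkpts((.4645,-.039),-11.5,.045),(0,255,0))],(195,150,190,145),'pics/rest.png')
```

```text
t 15.525 tcp [ 0.4655 -0.0399  0.0268] head -11.395211391897258 -> x 0.01 y -0.01 z 0.01 spin 0.00 F [ 0.3925 -0.3431 -1.1569] w 14.703311889094133
[[ 0.0003 -0.9803  0.1976]
 [-0.      0.1976  0.9803]
 [-1.     -0.0003  0.    ]]
```

View pics/rest.png

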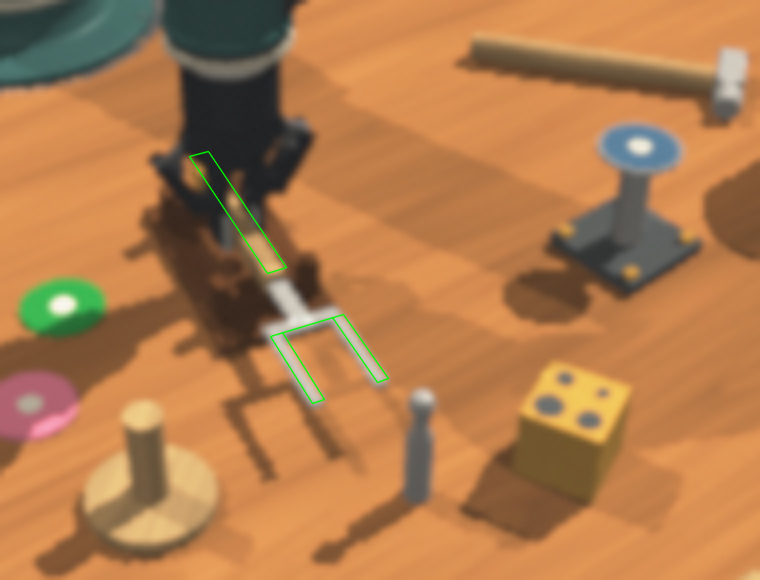

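Call:
drive_tool(
  targets=[
    {"jaw":10,"x":0.03,"y":0,"z":0,"spin":0},
    {"jaw":10,"x":0.03,"y":0,"z":0,"spin":0},
  ],
)

```text
t: 15.82
eef_pos: [0.4656, -0.0399, 0.0262]
tool_rot: [-1.133, 1.57, 0.239]
ft_force: [-1.6, -0.2, 6.5]
gripper_width: 0.175
```

Call:
drive_tool(
  targets=[
    {"jaw":22,"x":0,"y":0,"z":0,"spin":0},
    {"jaw":40,"x":0,"y":0,"z":0,"spin":0},
    {"jaw":60,"x":0,"y":0,"z":0,"spin":0},
    {"jaw":70,"x":0,"y":0,"z":0,"spin":0},
    {"jaw":70,"x":0,"y":0,"z":0,"spin":0},
  ],
)

```text
t: 16.45
eef_pos: [0.4654, -0.0399, 0.0258]
tool_rot: [-2.818, 1.571, -1.446]
ft_force: [0.5, 0.5, 0.7]
gripper_width: 0.815
```

Call:
drive_tool(
  targets=[
    {"jaw":70,"x":-0.5,"y":0,"z":0,"spin":0},
    {"jaw":70,"x":-1.5,"y":0,"z":0,"spin":0},
    {"jaw":70,"x":-3,"y":0,"z":0,"spin":0},
    {"jaw":70,"x":-4.5,"y":0,"z":0,"spin":0},
    {"jaw":70,"x":-6,"y":0,"z":0,"spin":0},
  ],
)

```text
t: 17.08
eef_pos: [0.4651, -0.0401, 0.2083]
tool_rot: [-1.452, 1.57, -0.081]
ft_force: [-0.2, 0.3, 0.1]
gripper_width: 0.819
```

Call:
drive_tool(
  targets=[
    {"jaw":70,"x":-0.5,"y":1,"z":1.5,"spin":0},
    {"jaw":70,"x":-0.5,"y":1.5,"z":3,"spin":0},
    {"jaw":70,"x":-0.5,"y":2,"z":4.5,"spin":0},
    {"jaw":70,"x":-0.5,"y":2,"z":6,"spin":0},
    {"jaw":70,"x":-0.5,"y":2,"z":6,"spin":0},
  ],
)

```text
t: 17.7
eef_pos: [0.4421, 0.1511, 0.2216]
tool_rot: [-1.023, 1.57, 0.353]
ft_force: [0.1, -0.8, 0.2]
gripper_width: 0.82
```

Run:
```python
from h import *
plan([.466,-.0396,.0265],-11.4)
for c,b in(('scene',(195,150,190,145)),('top',(185,120,200,150))):
    im=cams.capture(c)
    P={'top':(.6299,.2306),'scene':(.6327,.2276)}[c]
    overlay(c,im,[(forkpts((.4645,-.039),-11.5,.045),(0,255,0)),(circ(P,.103,.034),(255,255,0)),(circ(P,.103,.006),(0,0,255))],b,f'pics/fin_{c}.png')
```

```text
t 17.7 tcp [0.4421 0.1511 0.2216] head -11.165703526284641 -> x 6.50 y -2.01 z -6.08 spin 0.05 F [ 0.0535 -0.8143  0.1972] w 70.01524920834765
[[ 0.0007 -0.9811  0.1936]
 [ 0.0003  0.1936  0.9811]
 [-1.     -0.0006  0.0004]]
```

View pics/fin_scene.png

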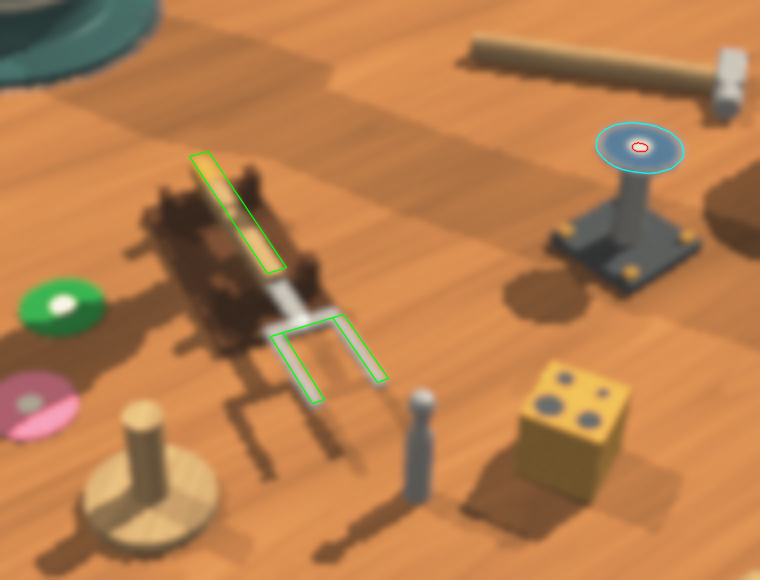

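View pics/fin_top.png

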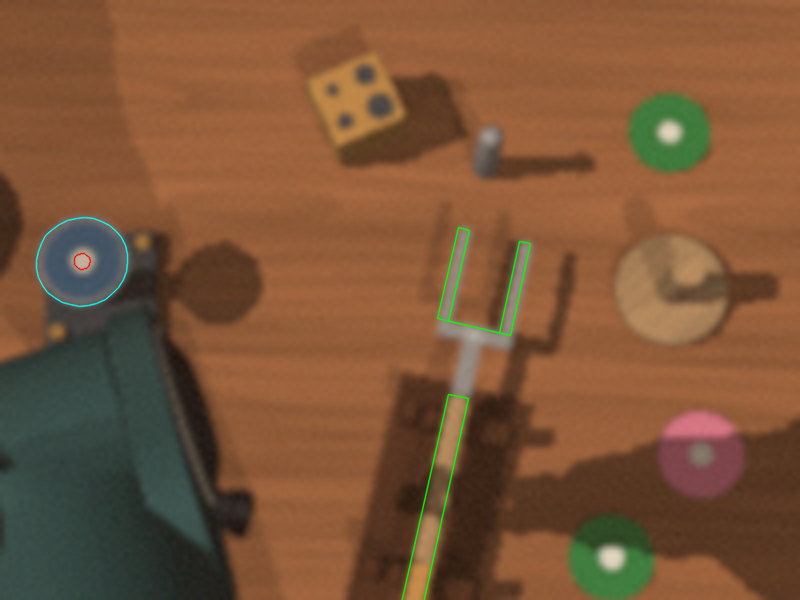

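The disc is centred on the post in both views, and the fork lies on its rest as it did at the start. Handing in.

```bash
python3 -c "
from h import *
print(manip.job_done(),manip.get_state()['t'])"
```

```text
the job is handed in; nothing more can be done
the job is handed in; nothing more can be done
```

The blue disc now sits on the firing stand's post, and the fork is back across both bars of its rest. I handed the job in at about 17.7 s. I took the fork by its handle, slid the tines under the disc on the drying stand, carried it level and lowered it onto the post. I then laid the fork back, let go and moved the gripper clear.

**Last checks:**
- **Disc:** in both camera views it lies flat on the post, with its white dot on the post's axis to within about 1–2 mm.
- **Fork:** it lies in its starting outline to within about 1–2 mm.
- **Other things:** the punch, dapping block and hammer look unmoved, and so do the look-alike discs in view. The jar and the teal disc were not in my last two crops.
- **Force:** the highest wrist force I read was about 13 N, while gripping the fork on its rest.

**One disagreement:** with the fork still under the disc, the scene camera put the white dot about 5 mm to one side. The top camera and the disc's outline both showed it within about 1 mm. I put this down to glare and relied on those two. The final scene view shows the disc centred.

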